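# Draw the seam gauge out from under the tin

## Task

The yellow seam gauge is caught under the teal tin in the wooden tray. Slide it out by its orange grip through the gap in the tray's front rim, without lifting or toppling the tin or the cone and the spool of thread standing on it; they stay there and the tin ends up flat in the tray. Then lay the gauge down (do not drop it) flat and right way up on the green cutting mat, wholly within its edges and lengthwise along it, and let go; leave the other things where they stand.

Things in the scene. Friction and masses are not known exactly. Their poses are not given: they have to be found in the camera images.
- tray: Light wooden tray, fixed, outer 94 (x) x 186 (y) x 26 mm; origin at the centre of its underside, z up. Floor top at z = 8 mm; rims 6 mm thick, top at z = 26. The front rim (-x side, outer face at x = -47) has an open gap from y = -31 to +31 mm down to the floor, through which the gauge sticks out; the rim beside the gap stops the tin.
- gauge: Yellow plastic gauge, 50 g, 105 mm long (x -52.5 to 52.5); origin at centre of underside, z up. Blade 44 mm wide (y), 5 thick, x -26.5 to 52.5; neck 24 wide, 5 thick. On the neck an orange grip block, 16 (x) x 24 (y), centred at x = -42.5, top 33 mm above the underside. Starts with the blade on the tray floor under the tin, grip outside about 10 mm before the rim, nothing under the neck.
- handle_bar (a point): Middle of the bar of the tray's steel carrying handle, which is fixed leaning forward: bar along the tray's y, 12 mm thick, at x = -84, z = 145 mm of the tray, above and just in front of the gauge's grip; legs 6 mm thick run down from its ends to the middles of the side rims (y = -96, +96). Reach under it with the gripper leaning away from the tray.
- gauge_grip (a point): Centre of the gauge's orange grip block, 20 mm above the gauge's underside; pinch it across the gauge's y (24 mm).
- gauge_tail (a point): Middle of the gauge's hidden rear edge, at its underside (x = +52.5 mm in the gauge's frame). Out of the tray once it is in front of the front rim.
- tin: Teal hinged tin with a closed lid, 73 (x) x 153 (y) x 43 mm high, 0.21 kg; origin at the centre of its underside, z up. It lies across the gauge inside the tray, its long side 2 to 6 mm behind the front rim, and sinks 5 mm to the tray floor, first at its back, as the gauge is drawn out.
- cone: Blue cone of thread, 67 mm across and 115 mm high, standing loose on the middle of the tin's lid, its front about level with the tin's front. Origin at the centre of its underside, z up.
- spool: Red thread on a white spool, 33 mm across and 46 mm high, standing loose on the tin's lid near its end at -y of the tin. Origin at the centre of its underside, z up.
- mat: Green cutting mat with white grid lines, fastened down, 200 (its x) x 110 (its y) x 3 mm thick; origin at the centre of its underside. The gauge is to lie on it with its length along the mat's x, either way round.
- pink_spool: Bystander: pink thread on a white spool, 33 mm across, 52 mm high; origin at the centre of its underside.
- round_tin: Bystander: small round tin with a dark lid, 48 mm across, 20 mm high; origin at the centre of its underside.
- red_cone: Bystander: red cone of thread, 43 mm across, 80 mm high; origin at the centre of its underside.
There are look-alikes about, which are no part of the job. Several things have the shape of the tin; the one meant has the colours described above. Leave any purple look-alike of the spool alone.

How it is judged:
By the outcome, as a careful person would: the job done as asked, in the order asked, and still so for the second after the job is handed in, with the robot touching nothing.
It also fails if it takes over 54 s, if anything falls off the work surface, if the arm or the gripper's body presses on something with over 40 N, if the wrist force passes 120 N, or if a joint passes its speed limit or range.

## Robot

A 7-joint arm with a two-finger parallel gripper is mounted at the origin on a cart in front of the work surface, level with it; the furniture and walls round the work are solid. World frame = base frame: x ahead of the robot, y to its left, z up, the work surface at z = 0. Lengths are in m, angles in rad, forces in N, time in s.
With the tool pointing down it reaches from about 0.425 to 0.875 m from the base axis. Payload 4.7 kg.
Tool frame: the origin (TCP) lies between the finger pads; the fingertips stand 22 mm ahead of it and the grasp point (between the pads) lies 3 mm ahead of it; z points along the fingers, y is the line along which they close (so a half turn about z gives the same grasp; the last joint's range is limited). The gripper opens to 85 mm and grips with 20 to 120 N. Pads are 22 mm wide; open, the fingers measure 114 mm over their backs; the gripper's body (76 mm by 85 mm) begins 54 mm behind the grasp point. The pads swing forward as they close: fully open they stand 13 mm farther back than shut.
Start: joints at [0.014, 0.321, -0.07, 1.45, 0.023, 1.371, -0.057], TCP at [0.65, -0, 0.253] pointing down, gripper open.
Joint ranges: [-2.86, 2.86], [-0.3, 2.09], [-1.38, 1.24], [0.06, 2.45], [-1.56, 4.7], [0.09, 2.05], [-2.69, 2.69]. Speed limits (rad/s): [2.57, 2.57, 3.14, 3.14, 3.14, 3.14, 3.14].

## Interface

Orientations are given as a unit quaternion [w, x, y, z].
In Python, from station import arm gives the robot as it stands. The module is installed in compiled form; this text tells all that it offers.
- The arm moves only by the shell command python3 -m inch 'ROWS' [FORCE]. ROWS is JSON, one flat list of numbers, 5 for each row, row after row: the shift along the tool's x, y, z in cm, then the turn about the tool's z in degrees, then the finger opening in cm, from 0 to 8.54. A call has 1 to 12 rows; each row is the pose to reach, as a shift and turn from the pose commanded when the call began, along the tool's axes at that moment; what a row does not reach only later rows make up. A row lasts 1/12 s, in which the tool goes at most 41.7 mm and 7.16 degrees, less where a joint would pass 70% of its speed; a pose out of reach is approached as far as the arm can. A call with a gripper value outside its range is refused whole. The fingers move at their own pace and stop on an object; FORCE is the grip in N (left out, the last holds). Time passes only in rows, so rows that repeat a pose let the fingers close. It gives the time, the measured TCP pose, the force, the opening and the grip force at its end, in the units of the state.
- arm.state(): the state, without advancing time (a new reading comes with each control period).
- arm.capture(name): name is "scene" or "side" or "wrist"; returns (picture, depth): 400x640x3 uint8, blue, green, red; 400x640 float32, m along the optical axis (not along the pixel's ray), 0 where there is no reading.
- arm.get_calibration(name): a dict with "K" (3x3 intrinsics, pixels), "view" (4x4, takes a point from world to camera coordinates); the wrist camera has in their place "mount" (4x4, takes a point from camera to tool coordinates, whose origin is the TCP and whose axes are the flange's). Camera axes: x right, y down, z forward; pixel columns grow to the right and rows downward; lengths in m; the calibration is good to about 2 mm. A picture is of the moment at which its call begins: read the wrist's pose just before it. get_calibration takes no time and is no camera call.
- arm.finish_job(): hands the job in; it is judged then, once.
The state is a dict: "time_s": time; "joint_pos": joint angles; "qvel": joint speeds; "joint_torque": joint torques, N m; "eef_pos": TCP position; "tcp_rot": TCP orientation; "wrist_force": force on the tool from outside, world axes, zero at the start; "wrist_torque": the same for the moment, N m; "opening": finger opening in m; "finger_force": force on a finger pad.
Only numpy, scipy, OpenCV 4.12 (cv2) and the standard library are available. Lean on these libraries where they do the work, as an engineer would, in place of code of your own. Each camera call takes 0.05 s, during which the arm holds its last target. There are 200 camera calls.

## Working session

There is one attempt and no reset: what is moved stays moved. The work goes in short steps, Python scripts to look and compute and a shell command to move; the robot and the scene stay as the last step left them, time stands still between calls to the robot, and variables do not carry over. Pictures are saved under pics/ and viewed, at most 11 in all, crops included, and the job is handed in when it is done.

```bash
mkdir -p pics
cat > h.py <<'E'
import numpy as np, cv2
from station import arm
from scipy.spatial.transform import Rotation as R
def tool():
    s=arm.state(); T=np.eye(4); q=s["tcp_rot"]; T[:3,:3]=R.from_quat([q[1],q[2],q[3],q[0]]).as_matrix(); T[:3,3]=s["eef_pos"]; return T
def cap(n):
    c=arm.get_calibration(n); T=tool()
    C=T@np.array(c["mount"]) if n=="wrist" else np.linalg.inv(np.array(c["view"]))
    p,d=arm.capture(n); return p,d,np.array(c["K"]),C
def cloud(d,K,C):
    v,u=np.mgrid[:d.shape[0],:d.shape[1]]
    P=np.stack([(u-K[0,2])/K[0,0]*d,(v-K[1,2])/K[1,1]*d,d],-1)
    return P@C[:3,:3].T+C[:3,3]
def ray(px,K,C,z):
    r=C[:3,:3]@np.linalg.inv(K)@np.array([px[0],px[1],1.]); return C[:3,3]+r*(z-C[2,3])/r[2]
def proj(X,K,C):
    p=np.linalg.inv(C)@np.append(X,1); p=K@p[:3]; return p[:2]/p[2]
E
python3 - <<'E'
from h import *
for n in("scene","side"):
    p,d,K,C=cap(n); cv2.imwrite(f"pics/{n}0.png",p); np.savez(f"{n}0.npz",p=p,d=d,K=K,C=C); print(n,K[0,0],C.round(3).tolist())
print(arm.state()["tcp_rot"],tool().round(3).tolist())
E
```

```text
scene 456.19567963205674 [[-0.785, -0.446, 0.429, -0.03], [-0.619, 0.569, -0.54, 0.799], [-0.003, -0.69, -0.724, 1.117], [0.0, 0.0, 0.0, 1.0]]
side 367.4667354558046 [[0.999, 0.013, -0.031, 0.601], [0.033, -0.482, 0.875, -0.742], [-0.003, -0.876, -0.483, 0.562], [0.0, 0.0, 0.0, 1.0]]
[-5.46157552e-04  7.07085125e-01  7.07127921e-01 -6.56176039e-04] [[-0.0, 1.0, -0.002, 0.65], [1.0, 0.0, -0.0, -0.0], [-0.0, -0.002, -1.0, 0.252], [0.0, 0.0, 0.0, 1.0]]
```

View pics/scene0.png

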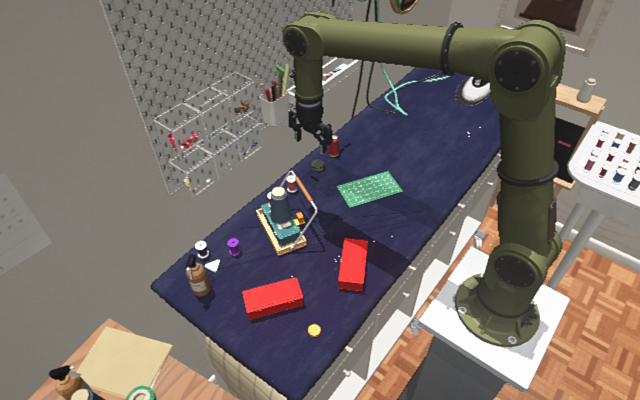

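View pics/side0.png

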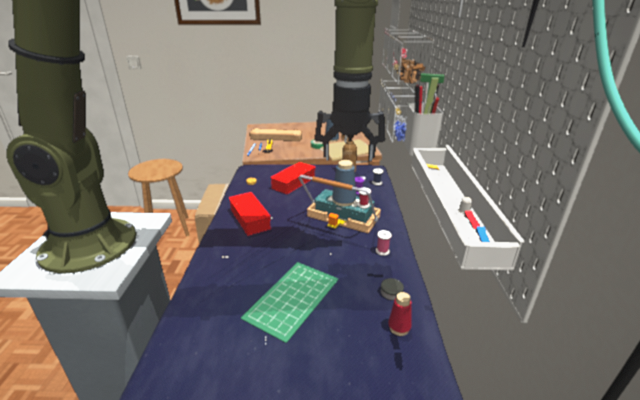

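The scene view shows the tray with the teal tin, blue cone and red spool at about (283,228), the orange grip at (300,218) and the orange handle bar at (303,190). The mat is at (370,190). The bystanders are the pink spool (291,182), round tin (318,165) and red cone (334,147).

In the side view the grip is at (333,220), the handle at (330,183) and the mat at (292,300).

Possible mix-ups:
- **Tins:** two red boxes at scene (273,298) and (353,264); the one meant is teal (283,228).
- **Spools:** purple (234,246), black and white (201,248) and pink (291,182); the one meant is red, on the lid.
- **Gauge:** the small yellow round thing (314,330) and the white triangle (212,265); the one meant has the orange grip at (300,218).

Run:
```python
from h import *
for n,box in(("scene",(225,160,345,270)),("side",(290,150,400,245))):
    z=np.load(f"{n}0.npz"); p,d,K,C=[z[k] for k in"pdKC"]; W=cloud(d,K,C); W[d==0]=np.nan
    hsv=cv2.cvtColor(p,cv2.COLOR_BGR2HSV)
    x0,y0,x1,y1=box
    roi=np.zeros(d.shape,bool); roi[y0:y1,x0:x1]=1
    def rep(name,lo,hi,zlo,zhi,r=roi):
        m=r&(cv2.inRange(hsv,lo,hi)>0)&(W[...,2]>zlo)&(W[...,2]<zhi)
        if m.sum()<5: print(n,name,m.sum());return
        v,u=np.nonzero(m); P=W[m]
        print(n,name,m.sum(),"px",u.mean().round(1),v.mean().round(1),"med",np.median(P,0).round(3),"lo",np.percentile(P,3,0).round(3),"hi",np.percentile(P,97,0).round(3))
        return P
    P=rep("orange",(5,150,80),(19,255,255),0,.08)
    P=rep("yellow",(20,150,80),(35,255,255),-.02,.06)
    P=rep("wood",(10,30,80),(22,150,255),0.012,.04)
    if P is not None: print(cv2.minAreaRect((P[:,:2]*1000).astype(np.float32)))
    P=rep("bar",(5,60,50),(25,255,255),.11,.17)
    if P is not None: print(cv2.minAreaRect((P[:,:2]*1000).astype(np.float32)))
    P=rep("teal top",(80,50,20),(105,255,255),.045,.07)
    if P is not None: print(cv2.minAreaRect((P[:,:2]*1000).astype(np.float32)))
    full=np.ones(d.shape,bool)
    m=(cv2.inRange(hsv,(60,80,60),(88,255,255))>0)&(abs(W[...,2])<.015)&(W[...,0]>.3)&(W[...,0]<1)
    c=max(cv2.findContours(m.astype(np.uint8),0,2)[0],key=cv2.contourArea)[:,0]
    g=np.array([ray(q,K,C,.003)[:2]*1000 for q in c],np.float32); print("mat",cv2.minAreaRect(g))
    im=cv2.resize(p[y0:y1,x0:x1],None,fx=5,fy=5,interpolation=2); cv2.imwrite(f"pics/{n}c.png",im)
```

```text
scene orange 50 px 299.7 217.6 med [0.613 0.1   0.038] lo [0.607 0.08  0.01 ] hi [0.643 0.107 0.046]
scene yellow 21 px 299.5 219.6 med [0.615 0.098 0.017] lo [0.605 0.092 0.01 ] hi [0.631 0.109 0.045]
scene wood 167 px 284.9 238.5 med [0.578 0.179 0.02 ] lo [0.549 0.142 0.013] hi [0.745 0.233 0.029]
((640.5399169921875, 145.3038330078125), (118.24440002441406, 194.33193969726562), 64.30701446533203)
scene bar 119 px 299.8 189.7 med [0.62  0.083 0.151] lo [0.568 0.056 0.144] hi [0.66  0.167 0.169]
((611.9218139648438, 105.26927185058594), (95.91127014160156, 116.9790267944336), 7.309101581573486)
scene teal top 401 px 281.6 225.7 med [0.606 0.172 0.056] lo [0.574 0.138 0.047] hi [0.721 0.207 0.061]
((649.107666015625, 152.57412719726562), (69.5572509765625, 156.5447540283203), 65.05927276611328)
mat ((533.1412963867188, -171.63851928710938), (203.69613647460938, 113.49508666992188), 60.361717224121094)
side orange 110 px 331.1 215.7 med [0.622 0.089 0.033] lo [0.523 0.084 0.016] hi [0.634 0.427 0.044]
side yellow 60 px 337.3 223.1 med [0.637 0.101 0.013] lo [0.612 0.083 0.001] hi [0.654 0.116 0.017]
side wood 407 px 344.0 215.1 med [0.674 0.127 0.023] lo [0.556 0.074 0.013] hi [0.749 0.186 0.03 ]
((704.2573852539062, 244.02423095703125), (365.7828369140625, 191.02053833007812), 62.327423095703125)
side bar 242 px 334.3 180.0 med [0.63  0.079 0.15 ] lo [0.57  0.051 0.141] hi [0.665 0.137 0.169]
((634.5615844726562, 113.55628967285156), (96.80998229980469, 108.7626953125), 64.80892181396484)
side teal top 409 px 339.4 203.1 med [0.62  0.132 0.056] lo [0.579 0.09  0.046] hi [0.72  0.201 0.059]
((653.0931396484375, 150.10308837890625), (72.35643005371094, 153.5670166015625), 64.07970428466797)
mat ((534.9605712890625, -171.1767120361328), (203.50135803222656, 113.33917999267578), 60.101444244384766)
```

View pics/sidec.png

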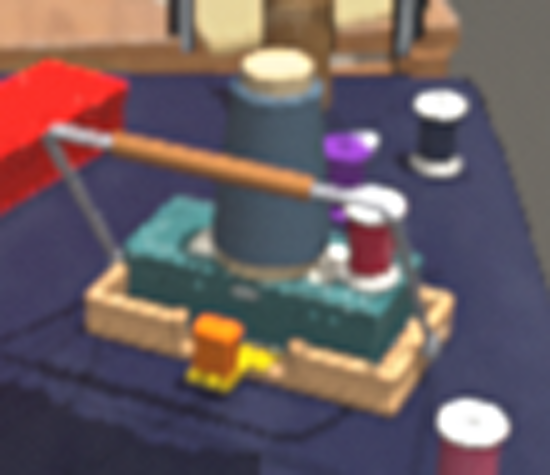

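The crop confirms the orange grip with the yellow blade leading under the teal tin: grip at side pixel (333,219), gap facing the camera. The fitted tin (about 71x154 mm) and mat (about 203x113 mm) match their given sizes.

The rows can't command a lean, so I'll test whether the arm leans when sent past its reach limit along the tray's x direction (about 64 degrees azimuth).

```bash
python3 -m inch '[38,-14,-10,0,8.5, 38,-14,-10,0,8.5, 38,-14,-10,0,8.5, 38,-14,-10,0,8.5, 38,-14,-10,0,8.5, 38,-14,-10,0,8.5, 38,-14,-10,0,8.5, 38,-14,-10,0,8.5, 38,-14,-10,0,8.5, 38,-14,-10,0,8.5, 38,-14,-10,0,8.5]' 40
```

```text
time_s: 1.02
eef_pos: [0.5036, 0.3904, 0.3548]
tcp_rot: [-0.003, 0.702, 0.712, 0.002]
wrist_force: [-1.5, 0.2, 0.4]
opening: 0.0855
finger_force: 0.0
```

Run:
```python
from h import *
s=arm.state(); print(s["time_s"],np.round(s["joint_pos"],2)); print(tool().round(3));
```

```text
1.0167 [-0.46  0.28 -0.31  1.31  0.08  1.56 -0.74]
[[-0.014  1.    -0.002  0.504]
 [ 1.     0.014  0.008  0.39 ]
 [ 0.008 -0.002 -1.     0.355]
 [ 0.     0.     0.     1.   ]]
```

```bash
python3 -m inch '[51,-8,0,0,8.5, 51,-8,0,0,8.5, 51,-8,0,0,8.5, 51,-8,0,0,8.5, 51,-8,0,0,8.5, 51,-8,0,0,8.5, 51,-8,0,0,8.5, 51,-8,0,0,8.5, 51,-8,0,0,8.5, 51,-8,0,0,8.5, 51,-8,0,0,8.5, 51,-8,0,0,8.5]'
python3 - <<'E'
from h import *
s=arm.state(); print(s["time_s"],np.round(s["joint_pos"],2)); print(tool().round(3));
E
```

```text
time_s: 2.02
eef_pos: [0.4434, 0.7645, 0.3381]
tcp_rot: [0.008, 0.704, 0.71, 0.005]
wrist_force: [-0.2, 0.3, -0.2]
opening: 0.0851
finger_force: 0.0
2.0167 [-1.05  1.07 -0.58  0.09  0.58  1.99 -1.09]
[[-0.008  1.     0.019  0.443]
 [ 1.     0.008 -0.005  0.765]
 [-0.005  0.019 -1.     0.338]
 [ 0.     0.     0.     1.   ]]
```

```bash
python3 -m inch '[30,10,0,0,8.5, 30,10,0,0,8.5, 30,10,0,0,8.5, 30,10,0,0,8.5, 30,10,0,0,8.5, 30,10,0,0,8.5]'
python3 - <<'E'
from h import *
s=arm.state(); print(s["time_s"],np.round(s["joint_pos"],3)); print(tool().round(3));
E
```

```text
time_s: 2.52
eef_pos: [0.4264, 0.8095, 0.3]
tcp_rot: [-0.008, 0.699, 0.714, 0.02]
wrist_force: [-0.1, 0.2, -1.2]
opening: 0.085
finger_force: 0.0
2.5167 [-1.091  1.132 -0.632  0.06   0.614  1.918 -1.109]
[[-0.022  1.     0.016  0.426]
 [ 0.999  0.021  0.04   0.809]
 [ 0.04   0.017 -0.999  0.3  ]
 [ 0.     0.     0.     1.   ]]
```

```bash
python3 -m inch '[20,6,-40,0,8.5, 20,6,-40,0,8.5, 20,6,-40,0,8.5, 20,6,-40,0,8.5, 20,6,-40,0,8.5, 20,6,-40,0,8.5, 20,6,-40,0,8.5, 20,6,-40,0,8.5]'
python3 - <<'E'
from h import *
s=arm.state(); print(s["time_s"],np.round(s["joint_pos"],3)); print(tool().round(3));
E
```

```text
time_s: 3.18
eef_pos: [0.3828, 0.7641, 0.4391]
tcp_rot: [-0.008, 0.702, 0.712, 0.039]
wrist_force: [-0.1, 0.4, -0.0]
opening: 0.085
finger_force: 0.0
3.1833 [-1.163  0.989  0.739  0.058 -0.704  2.03  -1.098]
[[-0.016  0.999  0.044  0.383]
 [ 0.998  0.013  0.067  0.764]
 [ 0.066  0.045 -0.997  0.439]
 [ 0.     0.     0.     1.   ]]
```

```bash
python3 -m inch '[-15,5,12,0,8.5, -15,5,12,0,8.5, -15,5,12,0,8.5, -15,5,12,0,8.5, -15,5,12,0,8.5, -15,5,12,0,8.5]'
python3 - <<'E'
from h import *
s=arm.state(); print(s["time_s"],np.round(s["joint_pos"],3)); print(tool().round(3));
E
```

```text
time_s: 3.68
eef_pos: [0.4348, 0.635, 0.3203]
tcp_rot: [-0.008, 0.701, 0.712, 0.038]
wrist_force: [1.1, 1.0, 0.3]
opening: 0.0851
finger_force: 0.0
3.6833 [-1.494  0.629  0.881  1.083 -0.493  1.543 -0.727]
[[-0.017  0.999  0.042  0.435]
 [ 0.998  0.014  0.066  0.635]
 [ 0.066  0.043 -0.997  0.32 ]
 [ 0.     0.     0.     1.   ]]
```

```bash
python3 -m inch '[22,9,0,0,8.5, 22,9,0,0,8.5, 22,9,0,0,8.5, 22,9,0,0,8.5, 22,9,0,0,8.5, 22,9,0,0,8.5]' |grep rot
python3 -m inch '[20,9,0,0,8.5,20,9,0,0,8.5]' |egrep 'rot|eef'
python3 -m inch '[20,9,0,0,8.5,20,9,0,0,8.5]' |egrep 'rot|eef'
python3 -m inch '[20,9,-20,0,8.5,20,9,-20,0,8.5]' |egrep 'rot|eef'
python3 -m inch '[20,9,-20,0,8.5,20,9,-20,0,8.5]' |egrep 'rot|eef'
python3 -m inch '[0,0,-20,0,8.5,0,0,-20,0,8.5]' |egrep 'rot|eef'
python3 -m inch '[0,0,-20,0,8.5,0,0,-20,0,8.5]' |egrep 'rot|eef'
python3 - <<'E'
from h import *
s=arm.state(); print(s["time_s"],np.round(s["joint_pos"],3)); print(tool().round(3));
E
```

```text
tcp_rot: [-0.014, 0.702, 0.71, 0.052]
eef_pos: [0.4943, 0.8084, 0.3014]
tcp_rot: [-0.015, 0.703, 0.708, 0.066]
eef_pos: [0.4914, 0.8316, 0.2925]
tcp_rot: [-0.019, 0.699, 0.709, 0.086]
eef_pos: [0.4825, 0.8301, 0.3298]
tcp_rot: [-0.023, 0.699, 0.708, 0.1]
eef_pos: [0.4723, 0.8278, 0.3726]
tcp_rot: [-0.028, 0.697, 0.707, 0.119]
eef_pos: [0.4539, 0.7963, 0.4421]
tcp_rot: [-0.029, 0.696, 0.707, 0.123]
eef_pos: [0.4333, 0.7614, 0.5109]
tcp_rot: [-0.031, 0.695, 0.706, 0.131]
5.1833 [-1.117  0.927  1.172  0.058 -1.127  1.922 -1.033]
[[-0.031  0.99   0.138  0.433]
 [ 0.974 -0.001  0.228  0.761]
 [ 0.226  0.141 -0.964  0.511]
 [ 0.     0.     0.     1.   ]]
```

```bash
python3 -m inch '[20,10,6,0,8.5,20,10,6,0,8.5,20,10,6,0,8.5]' |egrep 'rot|eef'
python3 -m inch '[20,10,6,0,8.5,20,10,6,0,8.5]' |egrep 'rot|eef'
python3 -m inch '[20,10,6,0,8.5,20,10,6,0,8.5]' |egrep 'rot|eef'
python3 -m inch '[20,10,6,0,8.5,20,10,6,0,8.5]' |egrep 'rot|eef'
python3 -m inch '[20,10,6,0,8.5,20,10,6,0,8.5]' |egrep 'rot|eef'
python3 -m inch '[20,10,6,0,8.5,20,10,6,0,8.5]' |egrep 'rot|eef'
python3 - <<'E'
from h import *
s=arm.state(); print(s["time_s"],np.round(s["joint_pos"],3)); print(tool().round(3));
E
```

```text
eef_pos: [0.4501, 0.8039, 0.4658]
tcp_rot: [-0.036, 0.694, 0.704, 0.147]
eef_pos: [0.4612, 0.8326, 0.4356]
tcp_rot: [-0.04, 0.692, 0.702, 0.162]
eef_pos: [0.4706, 0.858, 0.4109]
tcp_rot: [-0.044, 0.69, 0.701, 0.177]
eef_pos: [0.4791, 0.8807, 0.3909]
tcp_rot: [-0.049, 0.687, 0.698, 0.193]
eef_pos: [0.4865, 0.9013, 0.3745]
tcp_rot: [-0.054, 0.685, 0.696, 0.21]
eef_pos: [0.4932, 0.92, 0.3616]
tcp_rot: [-0.059, 0.682, 0.693, 0.227]
6.2667 [-1.138  1.135  1.212  0.058 -1.173  1.512 -1.059]
[[-0.063  0.972  0.228  0.493]
 [ 0.918 -0.033  0.394  0.92 ]
 [ 0.391  0.234 -0.89   0.362]
 [ 0.     0.     0.     1.   ]]
```

```bash
python3 -m inch '[20,8,8,0,8.5,20,8,8,0,8.5]' |egrep 'rot|eef'
python3 -m inch '[20,8,8,0,8.5,20,8,8,0,8.5]' |egrep 'rot|eef'
python3 -m inch '[20,8,8,0,8.5,20,8,8,0,8.5]' |egrep 'rot|eef'
python3 -m inch '[20,8,8,0,8.5,20,8,8,0,8.5]' |egrep 'rot|eef'
python3 -m inch '[20,8,8,0,8.5,20,8,8,0,8.5]' |egrep 'rot|eef'
python3 -m inch '[20,8,8,0,8.5,20,8,8,0,8.5]' |egrep 'rot|eef'
python3 -m inch '[20,8,8,0,8.5,20,8,8,0,8.5]' |egrep 'rot|eef'
python3 - <<'E'
from h import *
s=arm.state(); print(s["time_s"],np.round(s["joint_pos"],3)); print(tool().round(3));
E
```

```text
eef_pos: [0.4955, 0.9417, 0.3458]
tcp_rot: [-0.064, 0.679, 0.69, 0.243]
eef_pos: [0.4965, 0.9618, 0.3328]
tcp_rot: [-0.069, 0.675, 0.687, 0.26]
eef_pos: [0.4976, 0.9797, 0.3235]
tcp_rot: [-0.074, 0.672, 0.684, 0.276]
eef_pos: [0.4984, 0.9959, 0.3176]
tcp_rot: [-0.08, 0.668, 0.68, 0.292]
eef_pos: [0.4987, 1.0105, 0.3149]
tcp_rot: [-0.085, 0.664, 0.676, 0.308]
eef_pos: [0.4987, 1.0237, 0.3151]
tcp_rot: [-0.09, 0.659, 0.672, 0.324]
eef_pos: [0.4983, 1.0356, 0.3181]
tcp_rot: [-0.096, 0.655, 0.668, 0.339]
7.4333 [-1.186  1.235  1.218  0.058 -1.158  1.166 -1.11 ]
[[-0.124  0.941  0.316  0.498]
 [ 0.811 -0.088  0.579  1.036]
 [ 0.572  0.328 -0.751  0.318]
 [ 0.     0.     0.     1.   ]]
```

The lean builds up: now 41 degrees at azimuth 61, close to what's needed (33 degrees or more, about 64). Next I'll roll the closing axis level and come back towards the tray from above.

```bash
python3 -m inch '[-37.5,7,-29.5,30,8.5,-37.5,7,-29.5,30,8.5,-37.5,7,-29.5,30,8.5,-37.5,7,-29.5,30,8.5,-37.5,7,-29.5,30,8.5,-37.5,7,-29.5,30,8.5,-37.5,7,-29.5,30,8.5,-37.5,7,-29.5,30,8.5,-37.5,7,-29.5,30,8.5,-37.5,7,-29.5,30,8.5,-37.5,7,-29.5,30,8.5,-37.5,7,-29.5,30,8.5]'
cat >> h.py <<'E'
def st():
    s=arm.state(); print(round(s["time_s"],2),"q",np.round(s["joint_pos"],2),"F",np.round(s["wrist_force"],1)); T=tool(); print(T.round(3)); z=T[:3,2]; print("tilt",np.degrees(np.arccos(-z[2])).round(1),"az",np.degrees(np.arctan2(z[1],z[0])).round(1))
def rel(p,grasp=0.0):
    T=tool(); print("to",p,"cm",((T[:3,:3].T@(np.array(p)-T[:3,3]-grasp*T[:3,2]))*100).round(2))
E
python3 -c "
from h import *
st(); rel([.52,.1,.34]); rel([.50,-.05,.33])"
```

```text
time_s: 8.43
eef_pos: [0.5149, 0.6065, 0.3456]
tcp_rot: [-0.181, 0.806, 0.477, 0.302]
wrist_force: [0.1, -1.3, 1.7]
opening: 0.0851
finger_force: 0.0
8.43 q [-1.83  0.33  1.23  1.65 -0.79  0.79 -0.83] F [ 0.1 -1.3  1.7]
[[ 0.363  0.877  0.314  0.515]
 [ 0.659 -0.48   0.579  0.607]
 [ 0.659 -0.004 -0.752  0.346]
 [ 0.     0.     0.     1.   ]]
tilt 41.2 az 61.6
to [0.52, 0.1, 0.34] cm [-33.56  24.76 -28.76]
to [0.5, -0.05, 0.33] cm [-44.83  30.2  -37.32]
```

```bash
python3 -m inch '[-20,15,-17,0,8.5,-20,15,-17,0,8.5,-20,15,-17,0,8.5,-20,15,-17,0,8.5,-20,15,-17,0,8.5,-20,15,-17,0,8.5,-20,15,-17,0,8.5,-20,15,-17,0,8.5]'
python3 -c "
from h import *
st(); rel([.52,.1,.34]); rel([.50,-.05,.33])"
```

```text
time_s: 9.1
eef_pos: [0.5201, 0.3129, 0.343]
tcp_rot: [-0.182, 0.805, 0.476, 0.303]
wrist_force: [0.8, -1.0, 0.7]
opening: 0.0851
finger_force: 0.0
9.1 q [-1.3  -0.3   0.82  1.97 -0.27  0.79 -0.81] F [ 0.8 -1.   0.7]
[[ 0.363  0.877  0.315  0.52 ]
 [ 0.657 -0.48   0.582  0.313]
 [ 0.661 -0.004 -0.75   0.343]
 [ 0.     0.     0.     1.   ]]
tilt 41.4 az 61.6
to [0.52, 0.1, 0.34] cm [-14.18  10.21 -12.16]
to [0.5, -0.05, 0.33] cm [-25.42  15.66 -20.77]
```

```bash
python3 -c "
from h import *
rel([.56,-.05,.29])"
```

```text
to [0.56, -0.05, 0.29] cm [-25.89  20.94 -15.88]
```

```bash
python3 -m inch '[-26,21,-16,0,8.5,-26,21,-16,0,8.5,-26,21,-16,0,8.5,-26,21,-16,0,8.5,-26,21,-16,0,8.5,-26,21,-16,0,8.5,-26,21,-16,0,8.5,-26,21,-16,0,8.5,-26,21,-16,0,8.5,-26,21,-16,0,8.5]'
python3 -c "
from h import *
st()
p,d,K,C=cap('wrist'); cv2.imwrite('pics/w1.png',p); np.savez('w1.npz',p=p,d=d,K=K,C=C); print(C.round(3))"
```

```text
time_s: 9.93
eef_pos: [0.5603, -0.0589, 0.285]
tcp_rot: [-0.176, 0.811, 0.472, 0.298]
wrist_force: [-1.2, -0.3, -0.9]
opening: 0.0852
finger_force: 0.0
9.93 q [-0.69  0.13  1.24  1.87 -0.86  1.36  0.28] F [-1.2 -0.3 -0.9]
[[ 0.377  0.871  0.316  0.56 ]
 [ 0.661 -0.492  0.567 -0.059]
 [ 0.649 -0.005 -0.761  0.285]
 [ 0.     0.     0.     1.   ]]
tilt 40.5 az 60.9
[[ 0.87  -0.459  0.18   0.553]
 [-0.493 -0.807  0.325 -0.074]
 [-0.005 -0.372 -0.928  0.43 ]
 [ 0.     0.     0.     1.   ]]
```

View pics/w1.png

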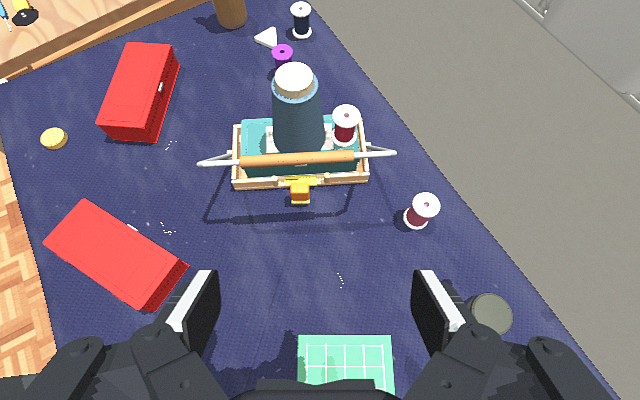

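The wrist view shows the grip at about (300,190), centred in the gap, with the bar above at (300,157) and the mat at (345,365). The grip is unambiguous. Now measuring it.

Run:
```python
from h import *
z=np.load("w1.npz"); p,d,K,C=[z[k] for k in"pdKC"]; W=cloud(d,K,C); hsv=cv2.cvtColor(p,cv2.COLOR_BGR2HSV)
def sel(lo,hi,box,zl,zh):
    m=np.zeros(d.shape,bool); x0,y0,x1,y1=box; m[y0:y1,x0:x1]=1
    return m&(cv2.inRange(hsv,lo,hi)>0)&(W[...,2]>zl)&(W[...,2]<zh)&(d>0)
def rep(n,m):
    P=W[m]*1000; v,u=np.nonzero(m); print(n,m.sum(),"px",u.min(),u.max(),v.min(),v.max(),np.median(P,0).round(1),np.percentile(P,2,0).round(),np.percentile(P,98,0).round()); return P
g=(280,165,325,215)
P=rep("grip top",sel((3,120,80),(22,255,255),g,.034,.055)); print(cv2.minAreaRect(P[:,:2].astype(np.float32)))
P=rep("grip all",sel((3,120,80),(19,255,255),g,.0,.055)); print(cv2.minAreaRect(P[:,:2].astype(np.float32)))
P=rep("yellow",sel((20,120,80),(35,255,255),g,-.01,.03)); print(cv2.minAreaRect(P[:,:2].astype(np.float32)))
P=rep("rim",sel((8,30,80),(24,170,255),(225,110,375,195),.018,.034)); print(cv2.minAreaRect(P[:,:2].astype(np.float32)))
P=rep("bar",sel((3,60,60),(24,255,255),(235,145,360,172),.125,.17)); print(cv2.minAreaRect(P[:,:2].astype(np.float32)))
P=rep("tin",sel((78,40,20),(105,255,255),(235,110,370,185),.048,.068)); print(cv2.minAreaRect(P[:,:2].astype(np.float32)))
cv2.imwrite("pics/w1c.png",cv2.resize(p[140:220,220:380],None,fx=5,fy=5,interpolation=2))
```

```text
grip top 49 px 290 308 185 194 [619.3  88.   38. ] [610.  83.  34.] [633.  93.  41.]
((620.9384765625, 88.53907775878906), (9.225079536437988, 24.233884811401367), 79.72779846191406)
grip all 157 px 280 324 177 200 [618.9  87.6  26.2] [610.  82.   1.] [638. 120.  39.]
((630.00927734375, 98.4650650024414), (32.974544525146484, 60.637046813964844), 72.09019470214844)
yellow 186 px 284 316 175 203 [626.8 116.2  12.2] [610.  81.   4.] [654. 128.  14.]
((627.6988525390625, 102.26513671875), (41.693180084228516, 44.975826263427734), 64.43644714355469)
rim 421 px 232 368 120 194 [632.2 126.7  22.5] [554.  73.  18.] [744. 225.  26.]
((647.4063720703125, 140.87591552734375), (114.31593322753906, 187.182861328125), 62.20973205566406)
bar 1396 px 235 354 150 167 [615.1  75.  149. ] [568.  51. 143.] [662.  99. 151.]
((614.0353393554688, 77.4234619140625), (12.388769149780273, 114.69012451171875), 64.15328979492188)
tin 1245 px 241 359 114 160 [607.9 174.5  55.3] [582.  97.  53.] [715. 207.  57.]
((655.460205078125, 153.81912231445312), (67.51410675048828, 156.21702575683594), 59.4948844909668)
```

View pics/w1c.png

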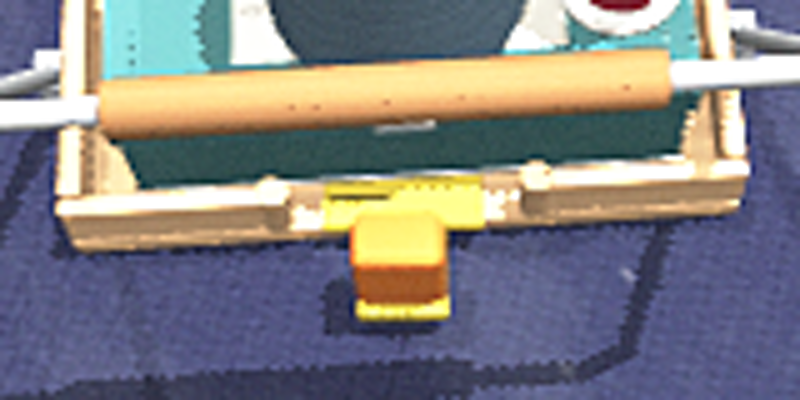

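Run:
```python
from h import *
z=np.load("w1.npz"); p,d,K,C=[z[k] for k in"pdKC"]; W=cloud(d,K,C)
for n,c in(("FL",(353,262)),("FR",(446,262)),("BL",(355,212)),("BR",(440,212))): print(n,(ray((c[0]/5+220-.4,c[1]/5+140-.4),K,C,.041)*1000).round(1))
for n,c in(("neckL",(357,305)),("neckR",(448,302))): print(n,(ray((c[0]/5+220-.4,c[1]/5+140-.4),K,C,.013)*1000).round(1))
u=np.array([np.cos(np.radians(64.2)),np.sin(np.radians(64.2)),0]); O=np.array([.6515,.1516,0])
print("pred grip",O-u*.065)
g=np.array([.6225,.0925,.029])
T=tool()
for b in(.14,.07,0.): rel((g-T[:3,2]*b).round(4),.003)
n=T[:3,2]; bar=O-u*.084+[0,0,.145]; v=bar-g; v=v-n*(v@n); print("axis-bar dist (in plane)",v, "along x",v@T[:3,0])
```

```text
FL [609.1  92.9  41. ]
FR [629.5  81.3  41. ]
BL [616.1 105.   41. ]
BR [635.   94.3  41. ]
neckL [608.1  93.2  13. ]
neckR [629.8  81.9  13. ]
pred grip [0.62320998 0.09307928 0.        ]
to [0.5783 0.0127 0.1352] cm [-4.55 -1.74 15.71]
to [0.6004 0.0526 0.0821] cm [-4.54 -1.74 22.71]
to [0.6225 0.0925 0.029 ] cm [-4.54 -1.74 29.71]
axis-bar dist (in plane) [0.02396945 0.04034009 0.04027273] along x 0.06183052625770218
```

The grip centre comes out at (622,93), top face at 41 mm, within 1 mm of the tray-derived prediction. The gauge's azimuth is about 60.5, in line with the tool. The gripper axis clears the bar by about 62 mm (44 needed).

```bash
python3 -m inch '[-2,-1,4,0,6,-4.3,-1.7,8,0,5,-4.3,-1.7,12,0,5,-4.3,-1.7,16,0,5,-4.3,-1.7,18,0,5,-4.3,-1.7,19,0,5,-4.3,-1.7,19,0,5]'
python3 - <<'E'
from h import *
st(); rel([.6215,.0915,.034],.003)
p,d,K,C=cap('wrist'); cv2.imwrite('pics/w2.png',p); np.savez('w2.npz',p=p,d=d,K=K,C=C)
E
```

```text
time_s: 10.57
eef_pos: [0.5888, 0.0425, 0.1184]
tcp_rot: [-0.182, 0.805, 0.477, 0.302]
wrist_force: [-0.6, -0.4, 0.1]
opening: 0.0501
finger_force: 0.0
10.57 q [-0.64  0.41  1.03  2.05 -1.22  1.18  0.54] F [-0.6 -0.4  0.1]
[[ 0.362  0.879  0.312  0.589]
 [ 0.659 -0.478  0.581  0.043]
 [ 0.66  -0.005 -0.752  0.118]
 [ 0.     0.     0.     1.   ]]
tilt 41.3 az 61.8
to [0.6215, 0.0915, 0.034] cm [-1.16  0.58  9.91]
```

View pics/w2.png

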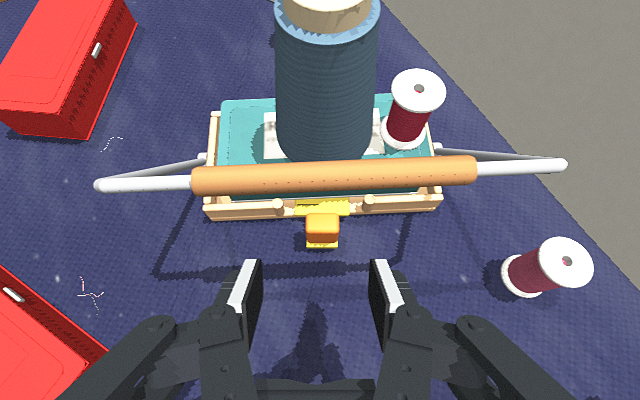

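The grip is at (322,228), the fingers lie symmetric about (316,285) and the bar at (333,175) is well clear. Refining the grip position from this view.

Run:
```python
from h import *
z=np.load("w2.npz"); p,d,K,C=[z[k] for k in"pdKC"]; W=cloud(d,K,C); hsv=cv2.cvtColor(p,cv2.COLOR_BGR2HSV)
m=np.zeros(d.shape,bool); m[205:260,295:350]=1
m&=(cv2.inRange(hsv,(3,120,80),(24,255,255))>0)&(d>0)
for lo,hi in((.036,.046),(.018,.034)):
    k=m&(W[...,2]>lo)&(W[...,2]<hi); P=W[k]*1000; v,u=np.nonzero(k); r=cv2.minAreaRect(P[:,:2].astype(np.float32)); print(k.sum(),u.min(),u.max(),v.min(),v.max(),np.median(P,0).round(1),r)
    c=np.array(r[0])/1000; rel([c[0],c[1],.034],.003)
```

```text
249 306 339 213 234 [620.1  91.4  39.2] ((622.252685546875, 93.34236145019531), (15.298197746276855, 23.43981170654297), 61.537879943847656)
to [np.float64(0.622252685546875), np.float64(0.09334236145019531), 0.034] cm [-1.01  0.34 10.26]
205 306 338 233 241 [618.4  87.   26.6] ((618.8515625, 87.93851470947266), (3.1687161922454834, 23.535385131835938), 60.21096420288086)
to [np.float64(0.6188515625), np.float64(0.08793851470947266), 0.034] cm [-1.49  0.3   9.84]
```

```bash
python3 -m inch '[-1.1,0.4,3,0,5,-1.1,0.4,6,0,5,-1.1,0.4,8,0,5,-1.1,0.4,9.3,0,5,-1.1,0.4,10,0,5,-1.1,0.4,10,0,5,-1.1,0.4,10,0,5]'
python3 - <<'E'
from h import *
st(); rel([.6220,.0925,.034],.003)
E
```

```text
time_s: 11.2
eef_pos: [0.622, 0.0869, 0.0389]
tcp_rot: [-0.179, 0.806, 0.476, 0.304]
wrist_force: [-0.3, -0.9, 0.5]
opening: 0.0501
finger_force: 0.0
11.2 q [-0.59  0.58  0.88  2.04 -1.44  1.12  0.64] F [-0.3 -0.9  0.5]
[[ 0.362  0.876  0.319  0.622]
 [ 0.658 -0.483  0.578  0.087]
 [ 0.661  0.    -0.751  0.039]
 [ 0.     0.     0.     1.   ]]
tilt 41.3 az 61.1
to [0.622, 0.0925, 0.034] cm [ 0.04 -0.27  0.39]
```

```bash
python3 -m inch '[0,-0.2,0.3,0,5,0,-0.2,0.3,0,1.5,0,-0.2,0.3,0,1.5,0,-0.2,0.3,0,1.5,0,-0.2,0.3,0,1.5,0,-0.2,0.3,0,1.5,0,-0.2,0.3,0,1.5]' 60
python3 - <<'E'
from h import *
st(); 
T=tool();u=np.array([np.cos(np.radians(63)),np.sin(np.radians(63)),0])
print("pull 10cm in tool:",(T[:3,:3].T@(-10*u)).round(2), "up1cm",T[2,:3].round(2))
p,d,K,C=cap('wrist'); cv2.imwrite('pics/w3.png',p)
E
```

```text
time_s: 11.78
eef_pos: [0.6205, 0.0903, 0.0355]
tcp_rot: [-0.18, 0.806, 0.476, 0.303]
wrist_force: [-4.1, -1.9, 6.6]
opening: 0.0227
finger_force: 59.7
11.78 q [-0.59  0.59  0.88  2.04 -1.44  1.11  0.65] F [-4.1 -1.9  6.6]
[[ 0.363  0.876  0.317  0.62 ]
 [ 0.657 -0.482  0.579  0.09 ]
 [ 0.661 -0.002 -0.751  0.036]
 [ 0.     0.     0.     1.   ]]
tilt 41.3 az 61.3
pull 10cm in tool: [-7.5   0.32 -6.6 ] up1cm [ 0.66 -0.   -0.75]
```

View pics/w3.png

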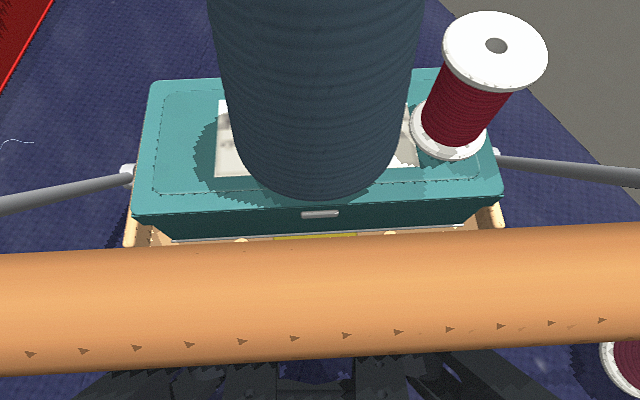

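Gripped: the opening stopped on the block at about 23 mm with 60 N. The tin, cone and red spool are still standing. Pulling slowly straight out along the tray.

```bash
python3 -m inch '[-0.15,0,-0.13,0,1.5,-0.3,0,-0.26,0,1.5,-0.5,0,-0.44,0,1.5,-0.7,0,-0.6,0,1.5,-0.9,0,-0.8,0,1.5,-1.1,0.1,-0.97,0,1.5,-1.3,0.1,-1.14,0,1.5,-1.5,0.1,-1.32,0,1.5,-1.7,0.1,-1.5,0,1.5,-1.9,0.1,-1.67,0,1.5,-2.1,0.1,-1.85,0,1.5,-2.25,0.1,-1.98,0,1.5]'
python3 - <<'E'
from h import *
st()
p,d,K,C=cap('side'); cv2.imwrite('pics/s2.png',cv2.resize(p[150:245,290:400],None,fx=5,fy=5,interpolation=2))
E
```

```text
time_s: 12.83
eef_pos: [0.6071, 0.065, 0.0353]
tcp_rot: [-0.181, 0.805, 0.476, 0.304]
wrist_force: [2.4, 5.0, 2.0]
opening: 0.0228
finger_force: 58.8
12.83 q [-0.56  0.58  0.89  2.06 -1.42  1.14  0.69] F [2.4 5.  2. ]
[[ 0.362  0.877  0.316  0.607]
 [ 0.657 -0.481  0.581  0.065]
 [ 0.661 -0.002 -0.75   0.035]
 [ 0.     0.     0.     1.   ]]
tilt 41.4 az 61.4
```

View pics/s2.png

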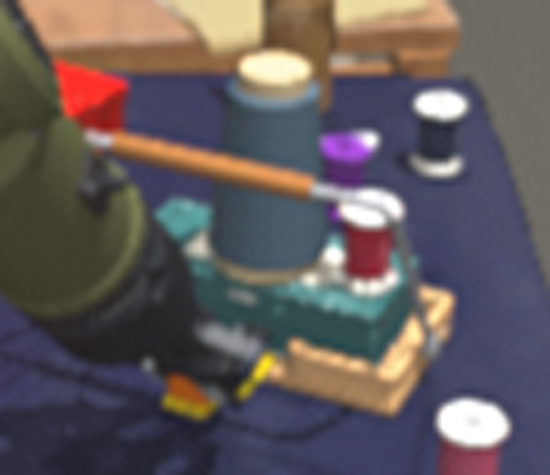

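```bash
python3 -m inch '[-0.2,0,-0.18,0,1.5,-0.4,0,-0.36,0,1.5,-0.6,0,-0.54,0,1.5,-0.8,0,-0.7,0,1.5,-1,0,-0.88,0,1.5,-1.2,0.1,-1.06,0,1.5,-1.4,0.1,-1.23,0,1.5,-1.6,0.1,-1.41,0,1.5,-1.8,0.1,-1.58,0,1.5,-2,0.1,-1.76,0,1.5,-2.2,0.1,-1.94,0,1.5,-2.4,0.1,-2.1,0,1.5]' | egrep 'eef|force'
python3 -m inch '[-0.2,0,-0.18,0,1.5,-0.4,0,-0.36,0,1.5,-0.6,0,-0.54,0,1.5,-0.8,0,-0.7,0,1.5,-1,0,-0.88,0,1.5,-1.2,0.1,-1.06,0,1.5,-1.4,0.1,-1.23,0,1.5,-1.7,0.1,-1.5,0,1.5,-2,0.1,-1.76,0,1.5,-2.3,0.1,-2.03,0,1.5,-2.6,0.1,-2.3,0,1.5,-2.9,0.1,-2.55,0,1.5]' | egrep 'eef|force'
python3 - <<'E'
from h import *
st()
p,d,K,C=cap('wrist'); cv2.imwrite('pics/w4.png',p)
E
```

```text
eef_pos: [0.5922, 0.0352, 0.0348]
wrist_force: [1.7, 1.3, 3.3]
finger_force: 59.2
eef_pos: [0.5741, 0.0006, 0.0344]
wrist_force: [-1.1, 0.6, -1.3]
finger_force: 59.1
14.88 q [-0.46  0.58  0.93  2.08 -1.37  1.22  0.78] F [-1.1  0.6 -1.3]
[[ 0.364  0.876  0.316  0.574]
 [ 0.658 -0.482  0.578  0.001]
 [ 0.659 -0.002 -0.752  0.034]
 [ 0.     0.     0.     1.   ]]
tilt 41.2 az 61.3
```

View pics/w4.png

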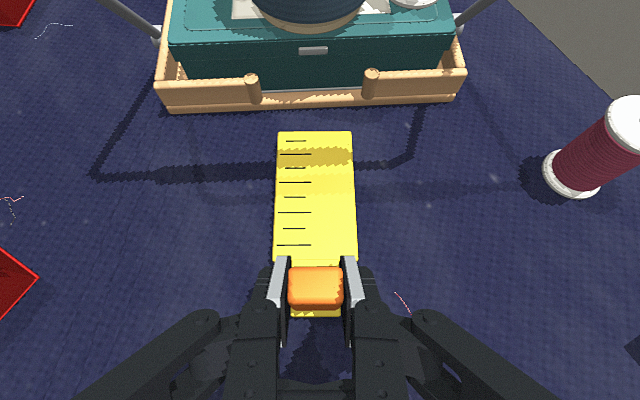

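The gauge is fully out: its tail edge at v≈132 is clear of the rim at v≈105. The tin sits in the tray with its things standing. Lifting slightly and carrying it to the mat.

```bash
python3 -m inch '[0.7,0,-0.8,0,1.5,1.5,0,-1.75,0,1.5,2.3,0,-2.63,0,1.5,0.5,0.5,-4.2,0,1.5,-1.5,1,-6,0,1.5,-3.5,1.6,-7.7,0,1.5,-5.5,2.2,-9.5,0,1.5,-7.5,2.8,-11.2,0,1.5,-9.5,3.5,-13,0,1.5,-11.5,4.1,-14.7,0,1.5,-13,4.5,-16,0,1.5,-13.9,4.8,-16.9,0,1.5]'
python3 - <<'E'
from h import *
st()
p,d,K,C=cap('wrist'); cv2.imwrite('pics/w5.png',p); np.savez('w5.npz',p=p,d=d,K=K,C=C)
T=tool(); W=cloud(d,K,C); hsv=cv2.cvtColor(p,cv2.COLOR_BGR2HSV)
m=(cv2.inRange(hsv,(22,120,80),(35,255,255))>0)&(d>0)&(np.linalg.norm(W-T[:3,3],axis=2)<.15)
c=max(cv2.findContours(m.astype(np.uint8),0,2)[0],key=cv2.contourArea); k=np.zeros(d.shape,np.uint8); cv2.drawContours(k,[c],-1,1,-1); m&=cv2.erode(k,np.ones((5,5)))>0
P=W[m]; A=np.c_[P[:,:2]-P[:,:2].mean(0),np.ones(len(P))]; s=np.linalg.lstsq(A,P[:,2],rcond=None)[0]; print("slope",s.round(4),"rms",(A@s-P[:,2]).std(),len(P)); r=cv2.minAreaRect((P[:,:2]*1000).astype(np.float32)); print(r, P[:,2].min(),P[:,2].max())
E
```

```text
time_s: 15.93
eef_pos: [0.5119, -0.214, 0.0705]
tcp_rot: [-0.179, 0.807, 0.475, 0.302]
wrist_force: [-0.2, -0.7, -0.7]
opening: 0.0228
finger_force: 59.1
15.93 q [-0.06  0.68  1.01  1.91 -1.19  1.52  0.95] F [-0.2 -0.7 -0.7]
[[ 0.365  0.875  0.318  0.512]
 [ 0.658 -0.484  0.576 -0.214]
 [ 0.658 -0.002 -0.753  0.071]
 [ 0.     0.     0.     1.   ]]
tilt 41.2 az 61.1
slope [-0.0017 -0.0021  0.0471] rms 0.0005913436466316775 9204
((540.03662109375, -162.8873291015625), (79.3464126586914, 41.53328323364258), 61.19729995727539) 0.04497452110149483 0.04921476484526599
```

View pics/w5.png

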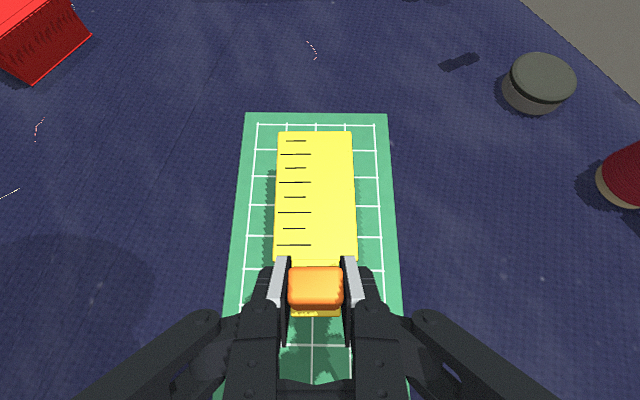

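The gauge is held level (slope under 0.2 degrees), over the mat and aligned with it within a degree. Its underside is about 42 mm up, so I need to lower 39 mm.

```bash
python3 -m inch '[-0.5,0,0.57,0,1.5,-1,0,1.14,0,1.5,-1.5,0,1.72,0,1.5,-1.9,0,2.17,0,1.5,-2.15,0,2.46,0,1.5,-2.3,0,2.63,0,1.5,-2.37,0,2.71,0,1.5,-2.37,0,2.71,0,1.5,-2.37,0,2.71,0,1.5]'
python3 -m inch '[-0.03,0,0.04,0,1.5,-0.07,0,0.08,0,1.5,-0.1,0,0.11,0,1.5,-0.1,0,0.11,0,1.5,-0.1,0,0.11,0,1.5]' | egrep 'eef|wrist'
cat > m.py <<'E'
from h import *
st(); p,d,K,C=cap('wrist'); T=tool(); W=cloud(d,K,C); hsv=cv2.cvtColor(p,cv2.COLOR_BGR2HSV)
n=np.linalg.norm(W[...,:2]-T[:2,3],axis=2)
m=(cv2.inRange(hsv,(22,120,80),(35,255,255))>0)&(d>0)&(n<.2)&(W[...,2]<.06)
c=max(cv2.findContours(m.astype(np.uint8),0,2)[0],key=cv2.contourArea); k=np.zeros(d.shape,np.uint8); cv2.drawContours(k,[c],-1,1,-1); m&=cv2.erode(k,np.ones((5,5)))>0
P=W[m]; A=np.c_[P[:,:2]-P[:,:2].mean(0),np.ones(len(P))]; s=np.linalg.lstsq(A,P[:,2],rcond=None)[0]; print("gauge slope,z",s.round(4)); print(cv2.minAreaRect((P[:,:2]*1000).astype(np.float32)))
g=(cv2.inRange(hsv,(60,80,60),(88,255,255))>0)&(d>0)&(W[...,2]<.03); print("mat z",np.median(W[g][:,2]))
E
python3 m.py
```

```text
time_s: 16.73
eef_pos: [0.5127, -0.2111, 0.034]
tcp_rot: [-0.18, 0.806, 0.476, 0.303]
wrist_force: [0.1, 0.4, -1.2]
opening: 0.0228
finger_force: 59.1
eef_pos: [0.5126, -0.2111, 0.0324]
wrist_force: [-0.3, 0.2, -0.3]
17.15 q [-0.03  0.74  0.96  1.92 -1.24  1.49  1.  ] F [-0.3  0.2 -0.3]
[[ 0.363  0.876  0.316  0.513]
 [ 0.658 -0.482  0.579 -0.211]
 [ 0.66  -0.002 -0.752  0.032]
 [ 0.     0.     0.     1.   ]]
tilt 41.3 az 61.3
gauge slope,z [-0.0006 -0.0004  0.0092]
((540.6444091796875, -159.83877563476562), (79.37564086914062, 41.510501861572266), 61.700374603271484)
mat z 0.002346684435350757
```

```bash
python3 -m inch '[-0.03,0,0.04,0,1.5,-0.06,0,0.07,0,1.5,-0.09,0,0.1,0,1.5,-0.09,0,0.1,0,1.5,-0.09,0,0.1,0,1.5]' | egrep 'eef|wrist'
python3 -m inch '[-0.02,0,0.03,0,1.5,-0.04,0,0.05,0,1.5,-0.04,0,0.05,0,1.5,-0.04,0,0.05,0,1.5]' | egrep 'eef|wrist'
python3 m.py
```

```text
eef_pos: [0.5125, -0.2111, 0.031]
wrist_force: [-0.7, -0.2, -0.0]
eef_pos: [0.5126, -0.2111, 0.0306]
wrist_force: [-0.4, -0.5, 1.5]
17.95 q [-0.02  0.74  0.96  1.92 -1.24  1.49  1.01] F [-0.4 -0.5  1.5]
[[ 0.363  0.876  0.316  0.513]
 [ 0.658 -0.482  0.579 -0.211]
 [ 0.66  -0.002 -0.751  0.031]
 [ 0.     0.     0.     1.   ]]
tilt 41.3 az 61.3
gauge slope,z [0.0007 0.     0.0074]
((540.6239624023438, -159.98098754882812), (79.32653045654297, 41.363399505615234), 61.671302795410156)
mat z 0.002352147263394208
```

The blade underside now matches the mat surface and light contact shows (1.5 N). Releasing and backing off along the lean.

```bash
python3 -m inch '[0,0,0,0,2.6,0,0,0,0,3,0,0,0,0,3.5,0,0,0,0,4.5,0,0,0,0,5,0,0,0,0,5]' 20
python3 -m inch '[0,0,-0.5,0,5,0,0,-1.5,0,5,0,0,-3,0,5,0,0,-5,0,5,0,0,-7.5,0,5,0,0,-10,0,5,0,0,-13,0,5,0,0,-16,0,5,0,0,-16,0,5]'
python3 m.py
python3 - <<'E'
from h import *
p,d,K,C=cap('wrist'); q,*_=cap('side')
cv2.imwrite('pics/f.png',np.vstack([cv2.resize(p,(480,300)),cv2.resize(q[130:350,180:460],(382,300))[:, :].copy() if 0 else cv2.resize(q[130:350,180:460],(480,300))]))
E
```

```text
time_s: 18.5
eef_pos: [0.5126, -0.211, 0.0304]
tcp_rot: [-0.18, 0.806, 0.476, 0.303]
wrist_force: [0.4, 0.1, -0.8]
opening: 0.0499
finger_force: 0.0
time_s: 19.25
eef_pos: [0.4599, -0.3105, 0.156]
tcp_rot: [-0.175, 0.808, 0.475, 0.303]
wrist_force: [0.3, -0.6, -0.0]
opening: 0.0501
finger_force: 0.0
19.25 q [ 0.1   0.64  1.09  1.77 -1.06  1.7   0.96] F [ 0.3 -0.6 -0. ]
[[ 0.365  0.873  0.324  0.46 ]
 [ 0.66  -0.488  0.571 -0.31 ]
 [ 0.656  0.005 -0.755  0.156]
 [ 0.     0.     0.     1.   ]]
tilt 41.0 az 60.4
gauge slope,z [0.0018 0.0269 0.0355]
((514.8062133789062, -207.9068145751953), (11.02090072631836, 16.7630672454834), 60.273536682128906)
mat z 0.0023952661150446197
```

View pics/f.png

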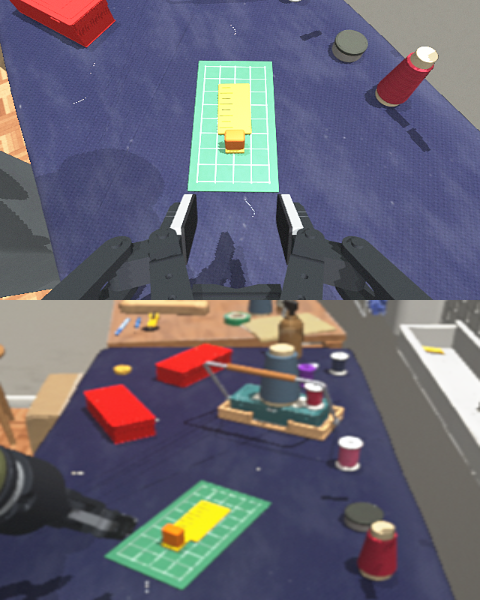

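The gauge lies flat and centred along the mat, released. The tin is in the tray with cone and spool upright, and the bystanders are untouched. One check that the tin is flat, then hand in.

Run:
```python
from h import *
p,d,K,C=cap('scene'); W=cloud(d,K,C); hsv=cv2.cvtColor(p,cv2.COLOR_BGR2HSV)
m=(cv2.inRange(hsv,(80,50,20),(105,255,255))>0)&(d>0)&(W[...,2]>.042)&(W[...,2]<.065); m[:160]=0;m[270:]=0;m[:,:225]=0;m[:,345:]=0
P=W[m]; A=np.c_[P[:,:2]-P[:,:2].mean(0),np.ones(len(P))]; s=np.linalg.lstsq(A,P[:,2],rcond=None)[0]; print("tin top slope,z",s.round(3),len(P))
print(arm.finish_job())
```

```text
tin top slope,z [-0.004 -0.028  0.051] 386
the job is handed in; nothing more can be done
None
```

The job is handed in at about 19 s of the 54 s allowed. The gauge was slid out through the gap and laid flat, right way up and lengthwise on the mat. The tin sits flat in the tray with the cone and spool still standing on it, and nothing else moved.

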